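Unrack the last plated tumbler onto the drying peg

ROBOT

A 6-joint arm with a two-finger parallel gripper is mounted at the origin on the work surface. World frame = base frame: x ahead of the robot, y to its left, z up, the work surface at z = 0. Lengths are in m, angles in degrees, forces in N, time in s.
With the tool pointing down it reaches from about 0.35 to 0.875 m from the base axis. Payload 4.2 kg.
Tool frame: the origin (TCP) lies on the centre line of the jaws, within the pads' length; the fingertips stand 11 mm ahead of it and the grasp point (between the pads) lies 8 mm behind it; y points along the fingers, z is the direction in which the jaws open and shut, and the axes are right-handed (so a half turn about y gives the same grasp; the last joint's range is limited). The gripper opens to 87 mm and grips with 3 to 60 N. Pads are 19 mm wide; open, the fingers measure 117 mm over their backs; the gripper's body (75 mm by 190 mm) begins 51 mm behind the grasp point.
Start: joints at [-61.158, 22.042, 0.453, 0, -68.411, -14.817], TCP at [0.151, -0.606, 0.234] pointing down, gripper open.
Joint ranges: [-179.83, 179.83], [-69.29, 118.12], [-61.27, 80.66], [-181.25, 117.63], [-171.15, -9.14], [-177.46, 177.46]. Speed limits (degrees/s): [159.86, 159.86, 180, 180, 180, 180].

INTERFACE

Orientations are given as a 3x3 rotation matrix whose columns are the frame's x, y, z axes.
In Python, from station import r, optics gives the robot as it stands. The module is installed in compiled form; this text tells all that it offers.
- The arm moves only by the tool step_arm, never from a script. Its argument "moves" is a list that holds one entry, the list of rows, each a list of 7 numbers: the turn, a rotation vector about the tool's x, y, z in rad, then the shift along the tool's x, y, z in cm, then the opening in per cent of the stroke, from 0 (shut) to 100 (fully open). A call has exactly 5 rows; each row is the pose to reach, as a shift and turn from the pose commanded when the call began, along the tool's axes at that moment; what a row does not reach only later rows make up. A row lasts 1/12 s, in which the tool goes at most 41.7 mm and 7.16 degrees, less where a joint would pass 70% of its speed; a pose out of reach is approached as far as the arm can. A call with a gripper value outside its range is refused whole. The fingers move at their own pace and stop on an object; the grip force is fixed at half the most. Time passes only in rows, so rows that repeat a pose let the fingers close, or fill a call up. It gives the time, the measured TCP pose, the force and the opening at its end, in the units of the state.
- r.sense(): the state, without advancing time (a new reading comes with each control period).
- optics.capture(name): name is "scene" or "side" or "wrist"; returns a dict with "image" (420x560x3 uint8, red, green, blue), "fov_y" (degrees; the focal length in pixels is half the picture's height over the tangent of half this angle, whatever the lens; pixels are square), "cx", "cy" (the principal point, pixels), "cam_to_world" (4x4, takes a point from camera to world coordinates). Camera axes: x right, y down, z forward; pixel columns grow to the right and rows downward; lengths in m; the calibration is good to about 2 mm. The wrist camera is an equidistant fisheye: a pixel r from the principal point sees the ray r / f radians off the axis. A picture is of the moment at which its call begins. There is no depth.
- r.finish_job(): hands the job in, once; it reports no verdict.
The state is a dict: "time_s": time; "joints": joint angles; "joint_velocities": joint speeds; "effort": joint torques, N m; "tcp_pos": TCP position; "ee_rot": TCP orientation; "wrist_force": force on the tool from outside, world axes, zero at the start; "moment": the same for the moment, N m; "gripper_width": opening from 0.0 (shut) to 1.0 (fully open).
Only numpy, scipy, OpenCV 4.12 (cv2) and the standard library are available. Lean on these libraries where they do the work, as an engineer would, in place of code of your own. Each camera call takes 0.05 s, during which the arm holds its last target.

TASK

The last freshly plated tumbler still hangs on the plating jig. Draw it off its prong, turn it mouth-down and lower it all the way over the empty drying peg in the drip tray, so that it hangs upright on the peg like the one beside it, and let go. Do not let it drop, and leave the tumbler already drying, the bottle and the thickness gauge where they are.

Things in the scene. Friction and masses are not known exactly. Their poses are not given: they have to be found in the camera images.
- tumbler: the plated tumbler to move: straight-sided chromed brass cup, 60 mm outside diameter, 116 mm long, 55 mm inside diameter, 112 mm deep inside (base 4, wall 2.5 mm), 0.2 to 0.3 kg. Origin: centre of the closed end's outer face; z axis runs along the cup's axis to the open mouth. At the start the closed end is raised and points to the robot's left, the mouth to its right, 20 degrees below level
- jig: fixed green-coated plating jig in a grey foot. Origin: on the bench below the tips of the middle prongs; x axis level, from the prong tips to the frame (to the robot's right), z up. Frame 250 mm wide at x = 122 to 136 mm, top bar 250 mm and copper hook 337 mm high; foot x = 67 to 217, y +-120, 16 mm high. Two rows of three prongs at y = -105, 0, 105 mm, tips 215 and 105 mm high
- jig_prong_tip (a point): tip of the middle upper prong, on which the tumbler hangs; the other prongs are empty. A prong is a U-shaped hoop of 6 mm wire, 28 mm wide, 135 mm long, rising from the frame at 20 degrees (direction -x cos20, +z sin20 of the jig). It is inside the tumbler: its tip bears on the inner floor, its wires run along the top of the inner wall
- stand: fixed shallow metal drip tray 250 x 150 x 22 mm, long side along its x axis (roughly away from the robot), origin at the centre of its underside; two drying pegs stand on it, at x = -60 and 60 mm on its centre line
- empty_peg: the drying peg without a tumbler: fixed upright grey plastic post 30 mm in diameter, bevelled to 21 mm at its flat top, 143 mm tall above its foot; origin at the centre of its foot, 8 mm above the bench, z up. It may stand at either place of the tray
- empty_peg_tip (a point): centre of the flat top of the empty peg, 151 mm above the bench. A tumbler that is fully down has its inner floor on this top and its mouth 39 mm above the bench
- tumbler_floor (a point): centre of the inner floor of the tumbler to move (4 mm from its origin, along its z axis)
- spray: loose white plastic bottle standing on the bench at one side, 64 mm in diameter, 170 mm tall; origin at the centre of its underside
- gauge: loose black hand-held thickness gauge lying on the bench at one side, 70 x 130 x 30 mm; origin at the centre of its underside
- dry: tumbler already drying, same as the one to move, upside down on the tray's other peg, loose; origin at the centre of its closed end (on top), z axis to the mouth (down)
Things that resemble listed ones, but are neither listed nor needed, are in the scene too. What is shaped like the tumbler but pink is not meant.

How it is judged (in metres and radians):
At the end, for the whole second after the job is handed in: The tumbler hangs mouth-down on the empty peg, released and at rest: the centre of its inner floor within 18 mm of the centre of the peg's top, its axis within 15 degrees of upright. The drying tumbler is within 25 mm, the bottle and the gauge within 30 mm of where they were (distance between tumbler_floor and empty_peg_tip below 0.018 m and angle between tumbler's own z axis and vertical above 2.87 rad and linear speed of tumbler below 0.02 m/s and contact force between tumbler and the fingers below 0.1 N and distance of dry from where it was at the start of the episode below 0.025 m and distance of each of spray, gauge from where it was at the start of the episode below 0.03 m); the robot touches nothing.
It fails at once if the tumbler was let fall (moving faster than 0.6 m/s out of the fingers, a free fall of about 20 mm) (linear speed of tumbler above 0.6 m/s and contact force between tumbler and the fingers below 0.1 N).
It fails at once if the drying tumbler was moved by more than 25 mm (distance of dry from where it was at the start of the episode above 0.025 m).
It fails at once if the bottle or the gauge was moved by more than 30 mm (distance of any of spray, gauge from where it was at the start of the episode above 0.03 m).
It also fails if it takes over 46 s, if anything falls off the work surface, if the arm or the gripper's body presses on something with over 40 N, if the wrist force passes 120 N, or if a joint passes its speed limit or range.

## Working session

There is one attempt and no reset: what is moved stays moved. The work goes in short steps, Python scripts to look and compute and a tool call to move; the robot and the scene stay as the last step left them, time stands still between calls to the robot, and variables do not carry over. Pictures are saved under pics/ and viewed, and the job is handed in when it is done.

Besides the shell and the picture viewer there is one more tool, called by a JSON object that holds its "fn" and its "kwargs". step_arm: Moves the arm, as the interface text tells. Its arguments: {"type":"object","properties":{"moves":{"type":"array"}},"required":["moves"]}

```bash
mkdir -p pics; ls
python3 - <<'E'
from station import r, optics
import cv2, numpy as np
for n in ["scene","side","wrist"]:
    c=optics.capture(n); cv2.imwrite(f"pics/{n}0.png",c["image"][:,:,::-1])
    np.savez(f"{n}0.npz",**c)
    print(n,c["fov_y"],c["cx"],c["cy"],np.round(c["cam_to_world"],4).tolist())
print(r.sense())
E
```

```text
pics
scene 50.2474884015529 279.57687091528857 201.14393990590008 [[0.8036, 0.3842, -0.4546, 1.0647], [0.5951, -0.5298, 0.6043, -0.8072], [-0.0087, -0.7561, -0.6544, 1.0265], [0.0, 0.0, 0.0, 1.0]]
side 51.48392422873006 281.14066266794595 206.92495177126224 [[-0.7265, -0.5433, 0.4208, -0.0218], [-0.6872, 0.5769, -0.4416, 0.5233], [-0.0029, -0.61, -0.7924, 1.0595], [0.0, 0.0, 0.0, 1.0]]
wrist 65.70646984690485 279.45179190086736 212.2492251388832 [[-0.2416, 0.9288, 0.281, 0.0735], [0.9704, 0.2308, 0.0713, -0.6254], [0.0014, 0.2899, -0.9571, 0.3834], [0.0, 0.0, 0.0, 1.0]]
{'time_s': 0.15, 'joints': array([-6.11563598e+01,  2.20800327e+01,  3.99542780e-01, -2.09279269e-02,
       -6.84106411e+01, -1.48189580e+01]), 'joint_velocities': array([-0.04628517, -0.08350549,  0.14056945,  0.04443884, -0.00773618,
        0.00973513]), 'effort': array([-1.73467688e-04, -3.91051662e+01,  1.87586814e+01,  4.22228023e+00,
        1.23758600e-02, -1.38956266e-04]), 'tcp_pos': array([ 0.15140647, -0.60594907,  0.23272849]), 'ee_rot': array([[ 9.70224028e-01, -4.69796104e-04, -2.42208824e-01],
       [ 2.42209266e-01,  1.55704093e-03,  9.70222782e-01],
       [-7.86778309e-05, -9.99998677e-01,  1.62446749e-03]]), 'wrist_force': array([ 0.01676872, -0.01830985,  0.2116005 ]), 'moment': array([ 0.03613524, -0.03356698, -0.04378806]), 'gripper_width': 1.00271662969201}
```

View pics/scene0.png

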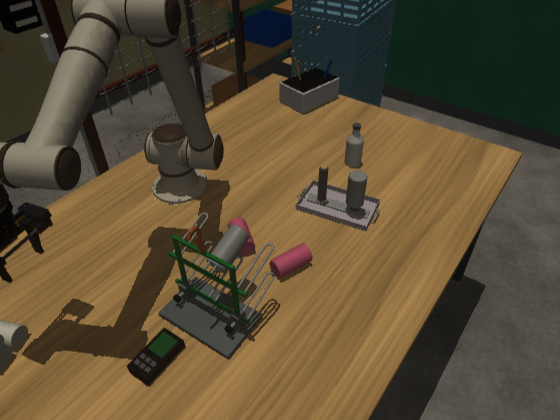

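View pics/side0.png

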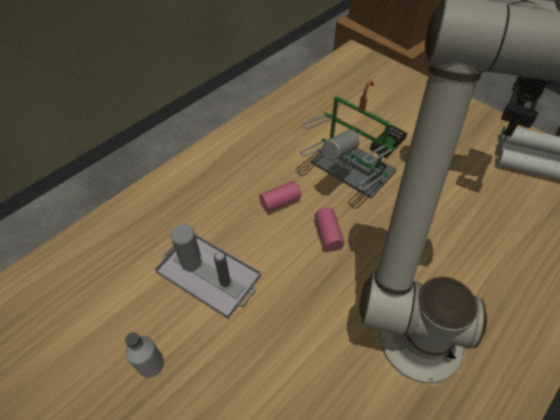

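View pics/wrist0.png

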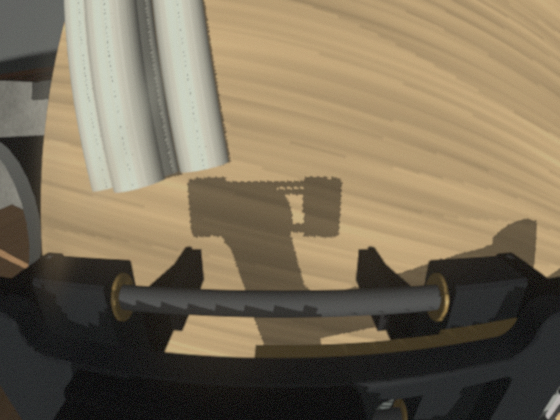

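The scene view shows the jig near (215,290), with a chromed cup on its middle upper prong at (229,243). Two pink cups lie on the bench at (240,235) and (291,260). In the tray, the empty peg is at (323,183) and the drying tumbler at (357,190). The bottle is at (354,148) and the gauge at (157,355). The chromed cup on the jig is the one meant, because the other two are pink. I'll enlarge it to confirm.

Run:
```python
import cv2, numpy as np
def crop(n,x0,y0,w,h,out,s=5):
    im=np.load(n+"0.npz")["image"][y0:y0+h,x0:x0+w,::-1]
    im=cv2.resize(im,None,fx=s,fy=s,interpolation=cv2.INTER_CUBIC)
    im=np.clip(im.astype(float)*1.5,0,255).astype(np.uint8)
    for x in range((x0+9)//10*10,x0+w,10):
        cv2.line(im,((x-x0)*s,0),((x-x0)*s,4 if x%50 else 12),(0,255,255),1)
        if x%20==0: cv2.putText(im,str(x),((x-x0)*s,14),0,.35,(0,255,255),1)
    for y in range((y0+9)//10*10,y0+h,10):
        cv2.line(im,(0,(y-y0)*s),(4,(y-y0)*s),(0,255,255),1)
        if y%20==0: cv2.putText(im,str(y),(5,(y-y0)*s+4),0,.35,(0,255,255),1)
    cv2.imwrite("pics/"+out,im)
crop("scene",150,200,150,118,"c1.png")
crop("scene",285,120,110,110,"c2.png")
crop("side",290,75,130,125,"c3.png",5) if 0 else crop("side",290,75,130,118,"c3.png",5)
crop("side",110,210,160,118,"c4.png",5)
```

```text
(no output)
```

View pics/c1.png

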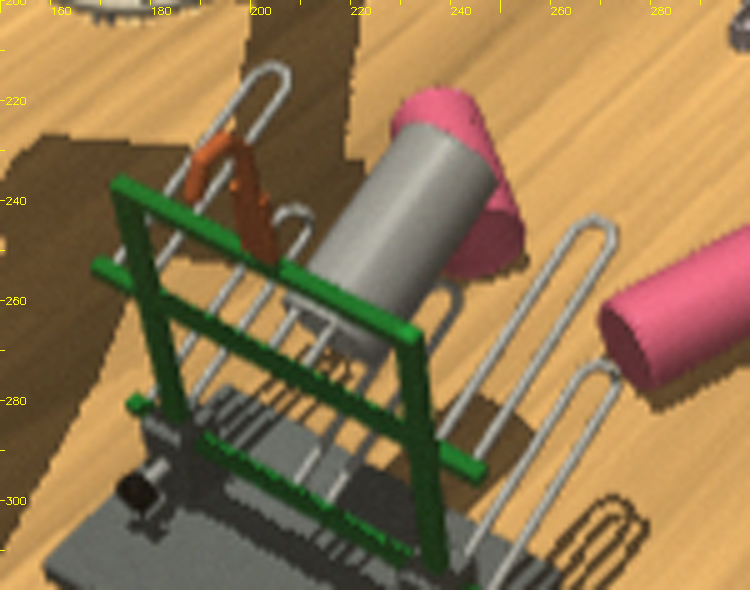

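View pics/c2.png

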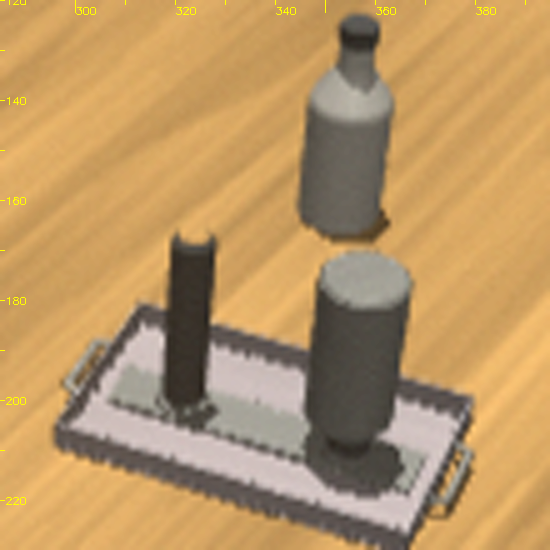

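View pics/c3.png

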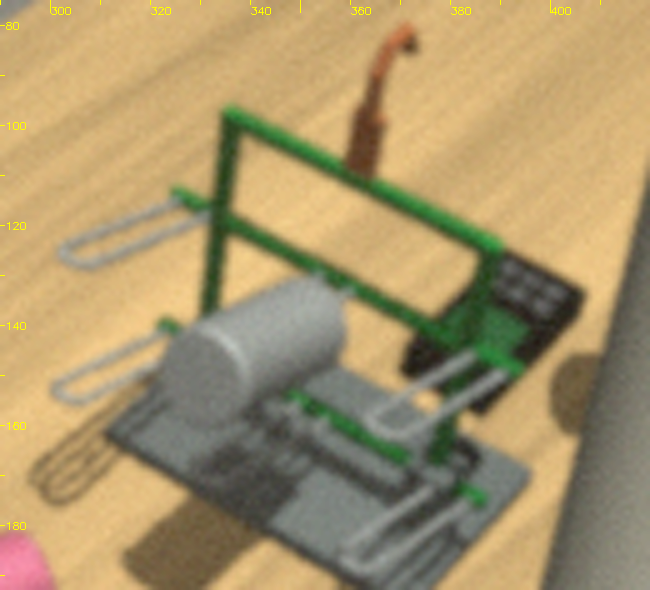

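View pics/c4.png

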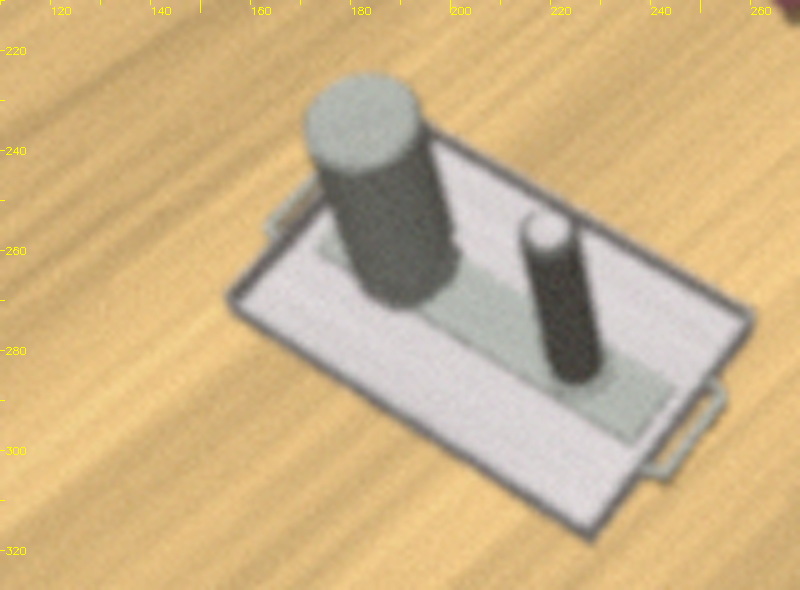

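```bash
cat > H.py <<'E'
import numpy as np
from scipy.optimize import least_squares
def proj(c,P):
    P=np.atleast_2d(P); T=np.linalg.inv(c["cam_to_world"]); p=P@T[:3,:3].T+T[:3,3]
    f=c["image"].shape[0]/2/np.tan(np.radians(float(c["fov_y"]))/2)
    return np.stack([f*p[:,0]/p[:,2]+float(c["cx"]),f*p[:,1]/p[:,2]+float(c["cy"])],1)
def fit(obs,fun,x0):
    # obs: (cam,pix,args)
    g=lambda x:np.concatenate([(proj(c,fun(x,a))[0]-p) for c,p,a in obs])
    s=least_squares(g,x0); return s.x,s.fun.reshape(-1,2)
S=dict(np.load("scene0.npz"));D=dict(np.load("side0.npz"))
def jigw(x,a):
    c,s=np.cos(x[2]),np.sin(x[2]); a=np.asarray(a,float)
    return np.array([x[0]+c*a[0]-s*a[1],x[1]+s*a[0]+c*a[1],a[2]])
E
python3 - <<'E'
from H import *
obs=[(S,(204.5,213.5),(0,-.105,.215)),(S,(270,244),(0,.105,.215)),(S,(207.5,242),(0,-.105,.105)),(S,(271.5,272.5),(0,.105,.105)),
(S,(239,257),(0,0,.105)),
(S,(174,236.5),(.129,-.125,.25)),(S,(234,267),(.129,.125,.25)),
(D,(302,126),(0,.105,.215)),(D,(365,157),(0,-.105,.215)),(D,(301,153),(0,.105,.105)),(D,(359,187),(0,-.105,.105)),
(D,(335,97),(.129,.125,.25)),(D,(388,124),(.129,-.125,.25))]
x,res=fit(obs,jigw,[.5,-.2,-1.57]); print(np.round(x,4),np.degrees(x[2]));print(np.round(res,1).tolist())
print("tip",jigw(x,(0,0,.215)))
# free 3D points
fr=lambda x,a:x
for n,s,d in [("peg",(323.7,168),(219.6,256)),("dry",(358,176),(182.6,234.4))]:
    p,res=fit([(S,s,0),(D,d,0)],fr,[.5,.2,.15]);print(n,np.round(p,4),np.round(res,1).tolist())
    h=.151 if n=="peg" else .155
    f2=lambda x,a:np.array([x[0],x[1],h])
    p,res=fit([(S,s,0),(D,d,0)],f2,[.5,.2]);print(n,np.round(p,4),np.round(res,1).tolist())
# tumbler model prediction
t=np.radians(20)
ax=np.array([-np.cos(t),0,np.sin(t)])
# tip on inner floor; wires (r=3) along top inner wall: cup axis lies 27.5-3 below prong axis
down=np.array([-np.sin(t),0,-np.cos(t)])
for off in (.0245,):
  o=np.array([0,0,.215])+ax*(.004)+down*off
  m=o-ax*.116
  for nm,c in (("S",S),("D",D)):
    print(nm,"closed",proj(c,jigw(x,o)),"mouth",proj(c,jigw(x,m)))
  print(jigw(x,o),jigw(x,m))
E
```

```text
[ 0.4769 -0.2097 -1.5352] -87.96068415337403
[[2.1, -0.1], [0.3, 1.2], [3.6, -0.1], [-0.3, 1.4], [1.0, 0.3], [-9.8, -7.5], [9.8, 5.8], [1.9, -0.7], [-0.3, 3.5], [1.5, -0.5], [-0.0, 0.1], [-8.0, -6.1], [12.0, 5.1]]
tip [ 0.47687268 -0.20966056  0.215     ]
peg [0.4699 0.2262 0.1442] [[-0.1, 0.0], [-0.1, -0.0]]
peg [0.4684 0.2266] [[-0.3, -1.9], [-0.1, -1.0]]
dry [0.5837 0.2494 0.1478] [[-0.3, 0.1], [-0.2, -0.1]]
dry [0.5819 0.2494] [[-0.5, -1.9], [-0.3, -1.3]]
S closed [[240.65356779 231.85623619]] mouth [[215.11101656 268.03904351]]
D closed [[329.87127161 150.19403698]] mouth [[351.07551055 140.05024872]]
[ 0.47644073 -0.19752998  0.19334561] [ 0.48031968 -0.30646529  0.15367127]
```

Run:
```python
from H import *
obs=[(S,(204.5,213.5),(0,-.105,.215)),(S,(270,244),(0,.105,.215)),(S,(207.5,242),(0,-.105,.105)),(S,(271.5,272.5),(0,.105,.105)),
(S,(239,257),(0,0,.105)),
(D,(302,126),(0,.105,.215)),(D,(365,157),(0,-.105,.215)),(D,(301,153),(0,.105,.105)),(D,(359,187),(0,-.105,.105))]
for mode in (0,1):
  if mode: fun=lambda x,a:jigw(x[:3],np.array([a[0],a[1],a[2]+x[3]]))
  else: fun=jigw
  x,res=fit(obs,fun,[.5,-.2,-1.57]+[0]*mode); print(np.round(x,4),np.degrees(x[2]));print(np.round(res,1).tolist())
x=x[:3]
# measured tumbler: silhouette. edges in scene: compare outline
import cv2
t=np.radians(20); ax=np.array([-np.cos(t),0,np.sin(t)]);down=np.array([-np.sin(t),0,-np.cos(t)]);yy=np.array([0,1,0])
x0,res=fit(obs,jigw,[.5,-.2,-1.57])
o=np.array([0,0,.215])+ax*.004+down*.0245
for c,n,(X,Y,W,H) in ((S,"s",(150,200,150,118)),(D,"d",(290,75,130,118))):
  im=cv2.resize(c["image"][Y:Y+H,X:X+W,::-1],None,fx=5,fy=5,interpolation=cv2.INTER_CUBIC);im=np.clip(im*1.5,0,255).astype(np.uint8)
  for e in (o,o-ax*.116):
    ring=[jigw(x0,e+.03*(np.cos(a)*down+np.sin(a)*yy)) for a in np.linspace(0,2*np.pi,40)]
    p=((proj(c,np.array(ring))-[X,Y])*5+2).astype(int); cv2.polylines(im,[p],True,(0,0,255),1)
  cv2.imwrite(f"pics/ov_{n}.png",im)
print(jigw(x0,o),jigw(x0,o-ax*.116))
```

```text
[ 0.4761 -0.2104 -1.4864] -85.16401266890436
[[0.5, 1.0], [1.0, -0.0], [2.0, 1.0], [0.4, 0.2], [0.6, 0.3], [1.2, 0.2], [1.2, 2.4], [0.8, 0.5], [1.4, -0.9]]
[ 0.4764 -0.2106 -1.488   0.0021] -85.25693451790734
[[0.5, 0.5], [1.0, -0.5], [2.0, 0.5], [0.4, -0.2], [0.6, -0.1], [1.2, -0.5], [1.2, 1.8], [0.8, -0.1], [1.4, -1.4]]
[ 0.47505754 -0.19828574  0.19334561] [ 0.48424701 -0.30690204  0.15367127]
```

View pics/ov_s.png

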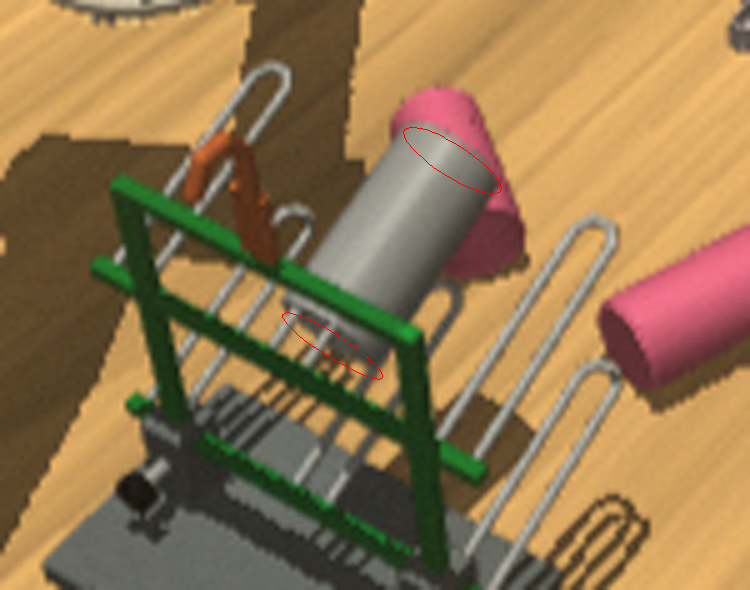

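View pics/ov_d.png

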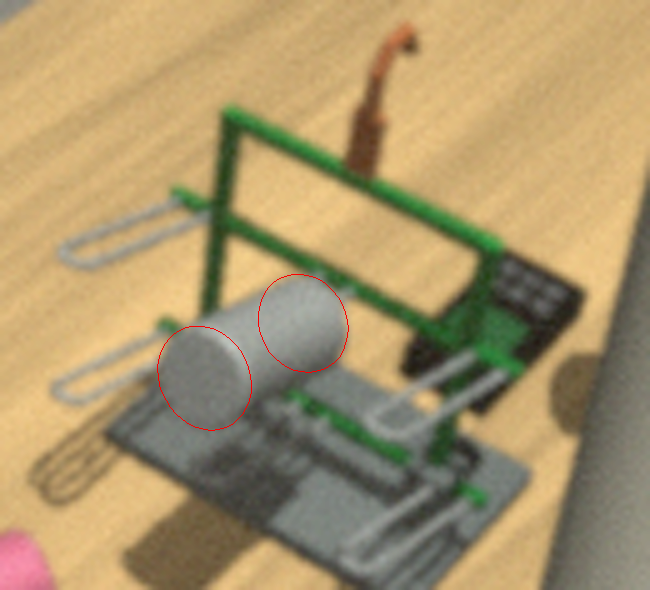

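```bash
cat >> H.py <<'E'
from scipy.spatial.transform import Rotation as Ro
JX=np.array([.4763,-.2105,-1.4872])
def jdir(v): return jigw([0,0,JX[2]],v)
t20=np.radians(20)
AX=jdir((np.cos(t20),0,-np.sin(t20)))     # cup z (closed->mouth)
DN=jdir((-np.sin(t20),0,-np.cos(t20)))
JY=jdir((0,1,0))
CL=jigw(JX,np.array([0,0,.215]))-AX*.004+DN*.0225   # closed end
RG=np.stack([DN,AX,np.cross(DN,AX)],1)
def rows(st,p,R):
    """rows to target pose from state; single-call final delta in tool axes"""
    R0=st["ee_rot"]; rv=Ro.from_matrix(R0.T@R).as_rotvec(); d=R0.T@(np.asarray(p)-st["tcp_pos"])*100
    n=max(np.degrees(np.linalg.norm(rv))/7.16,np.linalg.norm(d)/4.17)
    print("rot",np.round(rv,3),"shift cm",np.round(d,2),"rows needed %.1f"%n); return rv,d
def down(az): # tool down, tool x at azimuth az deg
    a=np.radians(az); X=np.array([np.cos(a),np.sin(a),0]);Y=np.array([0,0,-1.]);return np.stack([X,Y,np.cross(X,Y)],1)
def sh(st):
    print("t",round(st["time_s"],2),"J",np.round(st["joints"],1),"p",np.round(st["tcp_pos"],4),"F",np.round(st["wrist_force"],1),"M",np.round(st["moment"],2),"w",round(st["gripper_width"],3))
E
python3 - <<'E'
from H import *
from station import r
st=r.sense(); sh(st)
print("AX",AX,"CL",CL,"RG",RG.round(3).tolist(), "grasp tcp",CL+.036*AX,"pre",CL-.06*AX)
f2=lambda x,a:np.array([x[0],x[1],0])
print("spray",fit([(S,(354,163),0),(D,(151,370),0)],f2,[.5,.3]))
rows(st,[.20,-.55,.45],down(40));
E
```

```text
t 0.15 J [-61.2  22.1   0.4  -0.  -68.4 -14.8] p [ 0.1514 -0.6059  0.2327] F [ 0.  -0.   0.2] M [ 0.04 -0.03 -0.04] w 1.003
AX [ 0.07846339 -0.93641108 -0.34202014] CL [ 0.47534358 -0.19908578  0.195225  ] RG [[-0.029, 0.078, -0.997], [0.341, -0.936, -0.083], [-0.94, -0.342, -0.0]] grasp tcp [ 0.47816827 -0.23279658  0.18291227] pre [ 0.47063578 -0.14290111  0.21574621]
spray (array([0.43456573, 0.5022158 ]), array([[-2.28408774, -2.71736074],
       [-1.24203933, -1.50199103]]))
rot [-0.002 -0.453  0.   ] shift cm [  6.07 -21.72   4.29] rows needed 5.5
```

{"fn": "step_arm", "kwargs": {"moves": [[[0,-0.09,0,0,-4,0,100],[0,-0.18,0,0,-8,0,100],[0,-0.27,0,0,-12,0,100],[0,-0.36,0,0,-16,0,100],[0,-0.45,0,0,-20,0,100]]]}}

```text
time_s: 0.57
tcp_pos: [0.1512, -0.6058, 0.4354]
ee_rot: [[0.765, -0.0, -0.644], [0.644, 0.0, 0.765], [0.0, -1.0, 0.0]]
wrist_force: [0.4, -1.8, 0.2]
gripper_width: 0.999
```

Run:
```python
from H import *
from station import r
st=r.sense(); sh(st)
rows(st,[.45,0.0,.45],down(94.8))
rows(st,[.32,-.42,.45],down(65))
```

```text
t 0.57 J [-61.2  18.9  23.8  -0.  -94.9  11.2] p [ 0.1512 -0.6058  0.4354] F [ 0.4 -1.8  0.2] M [-0.11  0.02 -0.01] w 0.999
rot [-0.    -0.955  0.   ] shift cm [61.86 -1.44 27.13] rows needed 16.2
rot [-0.    -0.435  0.   ] shift cm [24.87 -1.45  3.35] rows needed 6.0
```

{"fn": "step_arm", "kwargs": {"moves": [[[0,-0.06,0,3.7,-0.3,1.6,100],[0,-0.12,0,7.4,-0.6,3.2,100],[0,-0.18,0,11.1,-0.9,4.8,100],[0,-0.24,0,14.8,-1.2,6.4,100],[0,-0.3,0,18.5,-1.4,8,100]]]}}

```text
time_s: 0.98
tcp_pos: [0.2427, -0.4247, 0.4474]
ee_rot: [[0.543, -0.0, -0.84], [0.84, 0.0, 0.543], [0.0, -1.0, 0.0]]
wrist_force: [1.3, -0.8, -0.7]
gripper_width: 0.998
```

Run:
```python
from H import *
from station import r
st=r.sense(); sh(st)
rows(st,[.45,0.0,.45],down(94.8))
```

```text
t 0.98 J [-41.2   4.2   6.7  -0.  -92.6   8.3] p [ 0.2427 -0.4247  0.4474] F [ 1.3 -0.8 -0.7] M [ 0.04 -0.13  0.01] w 0.998
rot [-0.    -0.658  0.   ] shift cm [46.92 -0.24  5.64] rows needed 11.3
```

{"fn": "step_arm", "kwargs": {"moves": [[[0,-0.06,0,4,0,0.5,100],[0,-0.12,0,8,0,1,100],[0,-0.18,0,12,0,1.5,100],[0,-0.24,0,16,0,2,100],[0,-0.3,0,20,0,2.5,100]]]}}

```text
time_s: 1.4
tcp_pos: [0.3303, -0.2432, 0.4475]
ee_rot: [[0.27, 0.0, -0.963], [0.963, 0.0, 0.27], [0.0, -1.0, -0.0]]
wrist_force: [1.2, -0.6, 0.3]
gripper_width: 1.004
```

Run:
```python
from H import *
from station import r
st=r.sense(); sh(st)
rows(st,[.45,0.0,.45],down(94.8))
```

```text
t 1.4 J [-13.4  -4.4  -1.8  -0.  -92.6  -2.2] p [ 0.3303 -0.2432  0.4475] F [ 1.2 -0.6  0.3] M [ 0.01 -0.02  0.04] w 1.004
rot [ 0.    -0.357  0.   ] shift cm [26.65 -0.24 -4.96] rows needed 6.5
```

{"fn": "step_arm", "kwargs": {"moves": [[[0,-0.07,0,4,0,-0.8,100],[0,-0.14,0,8,0,-1.6,100],[0,-0.21,0,12,0,-2.4,100],[0,-0.28,0,16,0,-3.2,100],[0,-0.355,0,20,0,-4,100]]]}}

```text
time_s: 1.82
tcp_pos: [0.4234, -0.0615, 0.4477]
ee_rot: [[-0.083, 0.001, -0.997], [0.997, 0.0, -0.083], [0.0, -1.0, -0.001]]
wrist_force: [0.9, -0.7, -0.2]
gripper_width: 0.999
```

```bash
cat > fk.py <<'E'
# fit kinematic guess: z-yaw, pitch q2, pitch -q3, roll q4 about forearm, pitch -q5, roll q6
from H import *
E
python3 - <<'E'
from H import *
from station import r
st=r.sense(); sh(st)
rows(st,[.45,0.03,.38],down(94.8))
rows(st,CL-.12*AX+[0,0,.05],RG)
rows(st,CL-.06*AX,RG)
E
```

```text
t 1.82 J [ 13.7  -2.5  -0.   -0.  -92.4  -8.9] p [ 0.4234 -0.0615  0.4477] F [ 0.9 -0.7 -0.2] M [-0.08 -0.03  0.02] w 0.999
rot [ 0.001 -0.001  0.   ] shift cm [ 8.89  6.78 -3.41] rows needed 2.8
rot [ 0.000e+00 -1.000e-03  1.222e+00] shift cm [-2.87 16.15 -4.02] rows needed 9.8
rot [ 0.000e+00 -1.000e-03  1.222e+00] shift cm [-8.51 23.2  -4.02] rows needed 9.8
```

{"fn": "step_arm", "kwargs": {"moves": [[[0,0,0.12,0.4,1.6,-0.8,100],[0,0,0.24,0.8,3.2,-1.6,100],[0,0,0.36,1.2,4.8,-2.4,100],[0,0,0.48,1.6,6.4,-3.2,100],[0,0,0.6,2,8,-4,100]]]}}

```text
time_s: 2.23
tcp_pos: [0.4619, -0.0396, 0.3676]
ee_rot: [[-0.066, 0.048, -0.997], [0.82, -0.567, -0.082], [-0.569, -0.823, -0.003]]
wrist_force: [1.1, -0.6, 0.7]
gripper_width: 1.001
```

Run:
```python
from H import *
from station import r
st=r.sense(); sh(st)
rows(st,CL-.12*AX,RG)
```

```text
t 2.23 J [ 33.2   3.1 -23.1  30.3 -83.  -37.5] p [ 0.4619 -0.0396  0.3676] F [ 1.1 -0.6  0.7] M [ 1.17  0.16 -0.01] w 1.001
rot [-0.    -0.003  0.617] shift cm [ 3.57 13.49  0.02] rows needed 4.9
```

{"fn": "step_arm", "kwargs": {"moves": [[[0,0,0.12,0.7,2.7,0,100],[0,0,0.24,1.4,5.4,0,100],[0,0,0.36,2.1,8.1,0,100],[0,0,0.48,2.8,10.8,0,100],[0,-0.003,0.617,3.5,13.5,0,100]]]}}

```text
time_s: 2.65
tcp_pos: [0.4655, -0.0874, 0.2359]
ee_rot: [[-0.029, 0.078, -0.996], [0.353, -0.932, -0.084], [-0.935, -0.354, -0.0]]
wrist_force: [0.6, 0.1, -0.0]
gripper_width: 0.995
```

Run:
```python
from H import *
from station import r,optics
import cv2
st=r.sense(); sh(st)
rows(st,CL-.12*AX,RG)
for n in ("wrist","scene","side"):
    c=optics.capture(n); cv2.imwrite(f"pics/{n}1.png",c["image"][:,:,::-1]); np.savez(n+"1.npz",**c)
```

```text
t 2.65 J [ 33.7  20.7 -48.7  56.3 -80.  -71.8] p [ 0.4655 -0.0874  0.2359] F [ 0.6  0.1 -0. ] M [1.95 0.25 0.05] w 0.995
rot [ 0.    -0.     0.013] shift cm [-0.01 -0.07 -0.05] rows needed 0.1
```

View pics/wrist1.png

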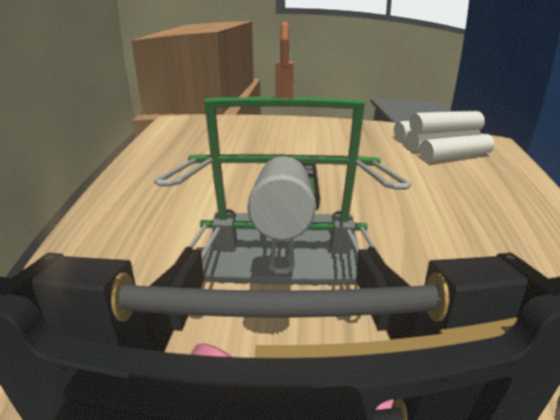

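View pics/scene1.png

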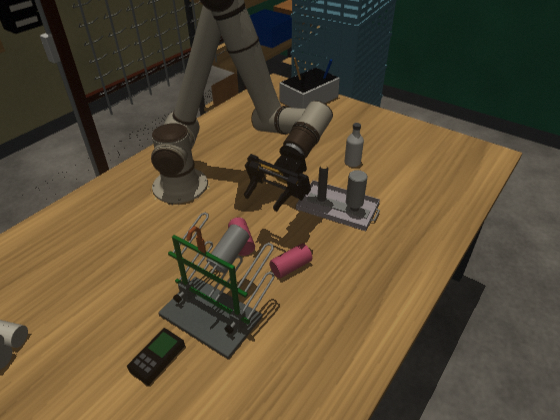

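The wrist view shows the cup's closed face at about (281,207), midway between the open fingers. I'll check where the fisheye model puts it.

```bash
cat >> H.py <<'E'
def fish(c,P):
    P=np.atleast_2d(P); T=np.linalg.inv(c["cam_to_world"]); p=P@T[:3,:3].T+T[:3,3]
    f=c["image"].shape[0]/2/np.tan(np.radians(float(c["fov_y"]))/2)
    rr=np.hypot(p[:,0],p[:,1]); th=np.arctan2(rr,p[:,2])
    return np.stack([f*th*p[:,0]/rr+float(c["cx"]),f*th*p[:,1]/rr+float(c["cy"])],1)
E
python3 - <<'E'
from H import *
import cv2
c=dict(np.load("wrist1.npz"))
im=cv2.resize(c["image"][130:290,180:380,::-1],None,fx=4,fy=4,interpolation=cv2.INTER_CUBIC)
for s,e in ((.03,CL),(.03,CL+.116*AX)):
    ring=np.array([e+s*(np.cos(a)*DN+np.sin(a)*JY) for a in np.linspace(0,2*np.pi,60)])
    cv2.polylines(im,[((fish(c,ring)-[180,130])*4+2).astype(int)],True,(0,0,255),1)
tips=[jigw(JX,np.array([0,y,z])) for y in(-.105,.105,0) for z in (.215,.105)]
for p in fish(c,tips): cv2.circle(im,tuple(((p-[180,130])*4+2).astype(int)),4,(255,255,0),1)
cv2.imwrite("pics/ovw.png",im)
E
```

```text
(no output)
```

View pics/ovw.png

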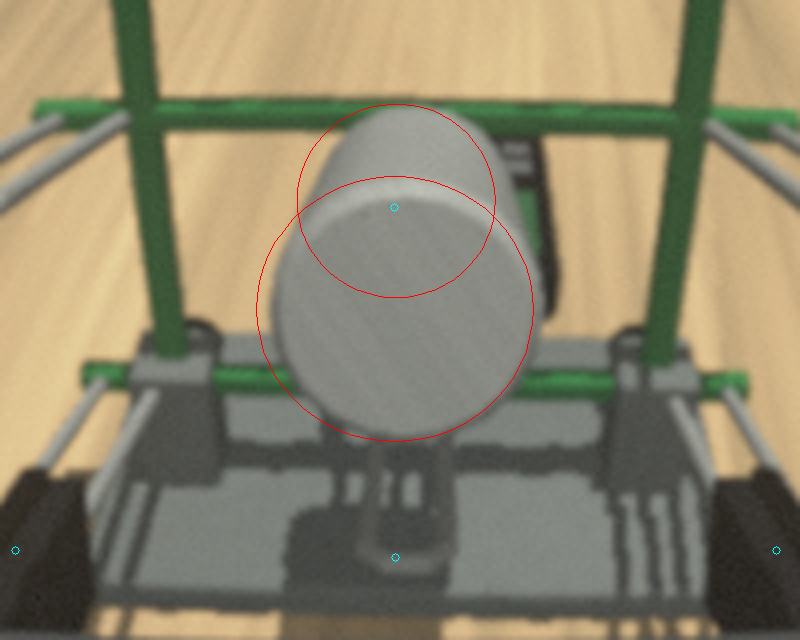

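Run:
```python
from H import *
W=dict(np.load("wrist1.npz"))
o=[(S,(204.5,213.5),(0,-.105,.215)),(S,(270,244),(0,.105,.215)),(S,(207.5,242),(0,-.105,.105)),(S,(271.5,272.5),(0,.105,.105)),
(S,(239,257),(0,0,.105)),(S,(174,236.5),(.129,-1,.25)),(S,(234,267),(.129,1,.25)),
(D,(302,126),(0,.105,.215)),(D,(365,157),(0,-.105,.215)),(D,(301,153),(0,.105,.105)),(D,(359,187),(0,-.105,.105)),(D,(335,97),(.129,1,.25)),(D,(388,124),(.129,-1,.25)),
(W,(283,270),(0,0,.105)),(W,(209,101),(.129,1,.25)),(W,(361,102),(.129,-1,.25)),(W,(156.5,181.5),(0,.105,.215)),(W,(409.5,184.5),(0,-.105,.215))]
def g(x,wc=True):
    out=[]
    for c,p,a in o:
        a=np.array(a,float)
        if abs(a[1])==1:a[1]*=x[3]
        P=jigw(x[:3],a)
        if c is W: q=fish(c,P+[x[4],x[5],x[6]])[0]; 
        else: q=proj(c,P)[0]
        out.append(q-p)
    out.append(np.array([x[4],x[5],x[6]])/.002*0.7)
    return np.concatenate(out)
s=least_squares(g,[.476,-.21,-1.5,.1,0,0,0],loss="soft_l1")
print(np.round(s.x,4),np.degrees(s.x[2])); print(np.round(s.fun[:-3].reshape(-1,2) if len(s.fun)%2 else s.fun,1).tolist())
```

```text
[ 4.7550e-01 -2.0920e-01 -1.5038e+00  8.9100e-02 -4.4000e-03  1.2000e-03
  8.0000e-04] -86.16106150313871
[[1.1, 0.3], [0.7, 0.0], [2.6, 0.3], [0.1, 0.3], [0.7, -0.0], [0.8, -0.7], [-0.8, -1.5], [1.4, 0.2], [0.7, 3.1], [1.1, 0.4], [0.9, -0.2], [0.3, -0.8], [0.3, -1.7], [0.1, 0.3], [-0.7, -2.4], [0.1, -2.1], [9.5, 1.1], [-7.4, 0.4]]
```

```bash
sed -i 's/^JX=.*/JX=np.array([.4742,-.2095,np.radians(-86.6)])/' H.py
python3 - <<'E'
from H import *
from station import r
st=r.sense(); sh(st)
print(CL,AX)
rows(st,CL-.02*AX,RG)
rows(st,CL+.036*AX,RG)
E
```

```text
t 2.8 J [ 33.6  21.1 -48.6  55.9 -80.  -71.3] p [ 0.4648 -0.0881  0.2334] F [ 1.3 -0.5  1.4] M [1.85 0.21 0.06] w 0.997
[ 0.47352069 -0.19806594  0.195225  ] [ 0.05572976 -0.9380386  -0.34202014]
rot [0.015 0.02  0.013] shift cm [-0.31  9.67 -0.07] rows needed 2.3
rot [0.015 0.02  0.013] shift cm [-3.800e-01  1.527e+01  1.000e-02] rows needed 3.7
```

{"fn": "step_arm", "kwargs": {"moves": [[[0.004,0.005,0.003,-0.1,2.5,0,100],[0.008,0.01,0.006,-0.1,5,0,100],[0.012,0.015,0.01,-0.2,7.5,0,100],[0.015,0.02,0.013,-0.3,9.5,0,100],[0.015,0.02,0.013,-0.3,9.5,0,100]]]}}

```text
time_s: 3.22
tcp_pos: [0.4721, -0.1797, 0.2086]
ee_rot: [[-0.001, 0.057, -0.998], [0.349, -0.936, -0.054], [-0.937, -0.348, -0.019]]
wrist_force: [-0.1, 0.6, -0.3]
gripper_width: 0.996
```

Run:
```python
from H import *
from station import r,optics
import cv2
st=r.sense(); sh(st)
rows(st,CL+.036*AX,RG)
c=optics.capture("wrist"); np.savez("wrist2.npz",**c)
im=c["image"][:,:,::-1].copy()
for e in (CL,CL+.116*AX):
    ring=np.array([e+.03*(np.cos(a)*DN+np.sin(a)*JY) for a in np.linspace(0,2*np.pi,60)])
    cv2.polylines(im,[fish(c,ring).astype(int)],True,(0,0,255),1)
cv2.imwrite("pics/w2.png",cv2.resize(im[120:380,100:460],None,fx=2.2,fy=2.2))
```

```text
t 3.22 J [ 18.6  22.2 -53.7  70.4 -73.9 -76.9] p [ 0.4721 -0.1797  0.2086] F [-0.1  0.6 -0.3] M [ 1.89  0.17 -0.01] w 0.996
rot [ 0.001 -0.02   0.007] shift cm [ 0.59  5.79 -0.01] rows needed 1.4
```

View pics/w2.png

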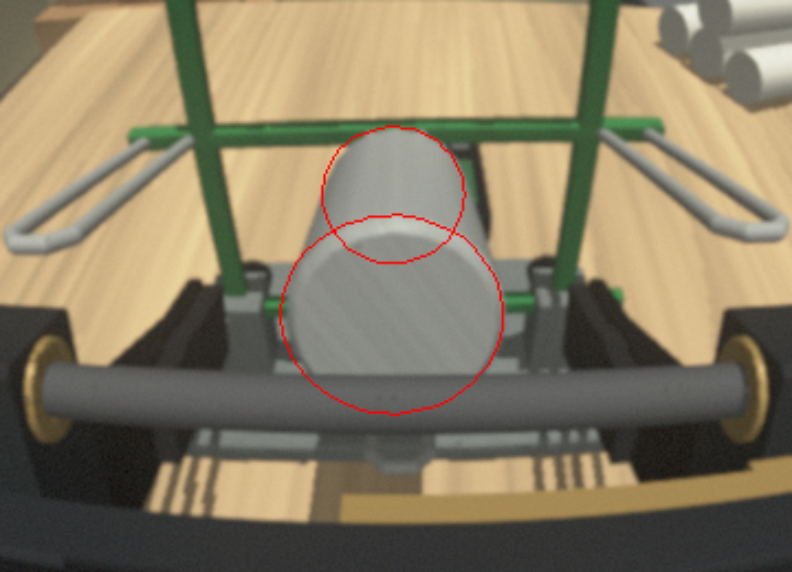

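{"fn": "step_arm", "kwargs": {"moves": [[[0,-0.005,0,0.2,1.5,0,100],[0,-0.01,0,0.3,3,0,100],[0,-0.015,0.003,0.4,4.5,0,100],[0,-0.02,0.005,0.5,5.8,0,100],[0,-0.02,0.005,0.5,5.8,0,100]]]}}

```text
time_s: 3.68
tcp_pos: [0.4768, -0.2305, 0.1832]
ee_rot: [[-0.023, 0.06, -0.998], [0.341, -0.938, -0.065], [-0.94, -0.341, 0.001]]
wrist_force: [-0.1, -0.1, -0.3]
gripper_width: 1.002
```

Run:
```python
from H import *
from station import r,optics
import cv2
st=r.sense(); sh(st)
rows(st,CL+.036*AX,RG)
im=optics.capture("scene")["image"][180:300,150:310,::-1]
cv2.imwrite("pics/s3.png",cv2.resize(im,None,fx=4.5,fy=4.5,interpolation=cv2.INTER_CUBIC))
im=optics.capture("wrist")["image"][:,:,::-1]
cv2.imwrite("pics/w3.png",im)
```

```text
t 3.68 J [  8.7  24.6 -55.9  81.7 -71.1 -79.9] p [ 0.4768 -0.2305  0.1832] F [-0.1 -0.1 -0.3] M [ 1.92  0.27 -0.03] w 1.002
rot [ 0.005  0.003 -0.001] shift cm [-0.01  0.13  0.13] rows needed 0.0
```

View pics/s3.png

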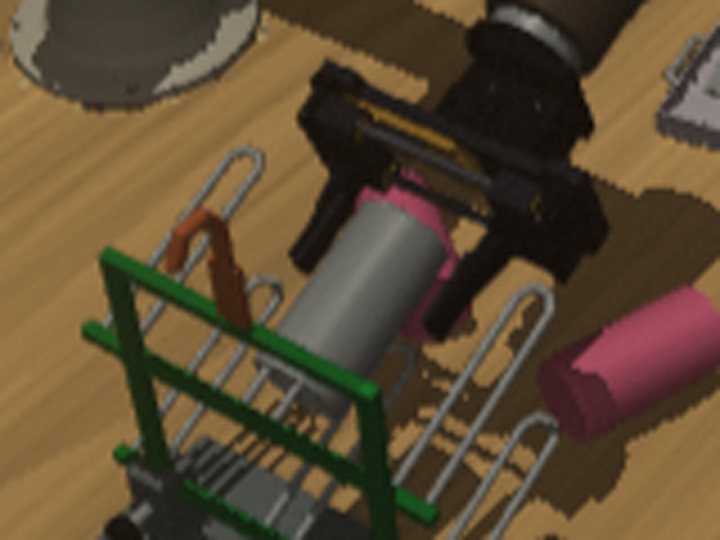

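View pics/w3.png

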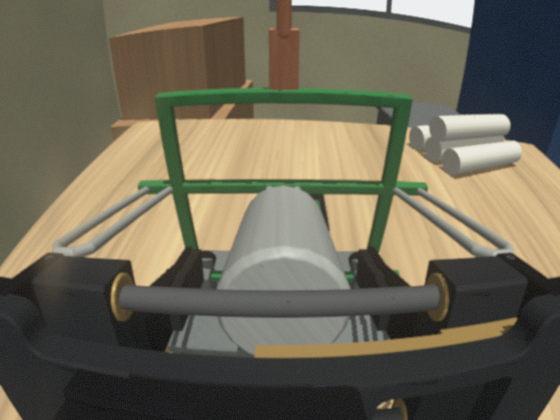

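The cup stands between both fingers, which cover its closed half. In the wrist view it spans columns 220–352, between fingertips near 190 and 372. I'll close the gripper now.

{"fn": "step_arm", "kwargs": {"moves": [[[0,0,0,0,0,0,85],[0,0,0,0,0,0,75],[0,0,0,0,0,0,65],[0,0,0,0,0,0,50],[0,0,0,0,0,0,30]]]}}

```text
time_s: 4.2
tcp_pos: [0.476, -0.2294, 0.1805]
ee_rot: [[-0.03, 0.06, -0.998], [0.34, -0.938, -0.067], [-0.94, -0.341, 0.007]]
wrist_force: [-1.3, -0.9, -0.8]
gripper_width: 0.708
```

{"fn": "step_arm", "kwargs": {"moves": [[[0,0,0,0,0,0,30],[0,0,0,0,0,0,30],[0,0,0,0,0,0,30],[0,0,0,0,0,0,30],[0,0,0,0,0,0,30]]]}}

```text
time_s: 4.62
tcp_pos: [0.4758, -0.2297, 0.1803]
ee_rot: [[-0.03, 0.06, -0.998], [0.34, -0.938, -0.067], [-0.94, -0.341, 0.008]]
wrist_force: [-2.6, 2.9, 1.6]
gripper_width: 0.693
```

Run:
```python
from H import *
from station import r,optics
import cv2
st=r.sense(); sh(st)
rows(st,CL+.036*AX-.14*AX,RG)
im=optics.capture("wrist")["image"][:,:,::-1]
cv2.imwrite("pics/w4.png",im)
```

```text
t 4.62 J [  8.8  24.9 -56.1  81.7 -71.1 -80.1] p [ 0.4758 -0.2297  0.1803] F [-2.6  2.9  1.6] M [ 2.09  0.4  -0.56] w 0.693
rot [ 0.004  0.01  -0.001] shift cm [-3.300e-01 -1.389e+01 -1.000e-02] rows needed 3.3
```

View pics/w4.png

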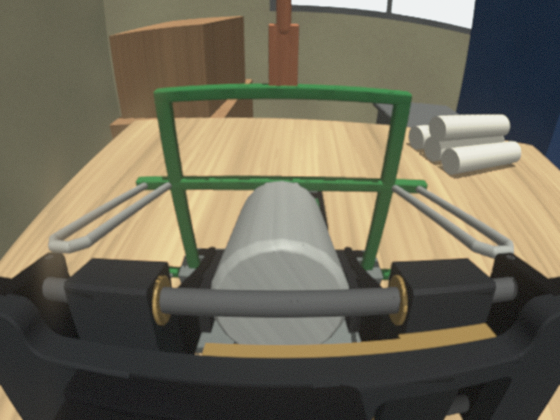

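{"fn": "step_arm", "kwargs": {"moves": [[[0,0,0,-0.2,-0.5,0,30],[0,0,0,-0.3,-1.7,0,30],[0,0,0,-0.3,-3.2,0,30],[0,0,0,-0.3,-4.7,0,30],[0,0,0,-0.3,-6.2,0,30]]]}}

```text
time_s: 5.08
tcp_pos: [0.4723, -0.1719, 0.2041]
ee_rot: [[-0.03, 0.059, -0.998], [0.342, -0.938, -0.066], [-0.939, -0.343, 0.008]]
wrist_force: [0.7, -0.4, -1.8]
gripper_width: 0.692
```

Run:
```python
from H import *
from station import r,optics
import cv2
st=r.sense(); sh(st)
rows(st,CL+.036*AX-.14*AX,RG)
im=optics.capture("wrist")["image"][:,:,::-1]
cv2.imwrite("pics/w5.png",im)
```

```text
t 5.08 J [ 19.9  22.9 -53.7  69.6 -74.2 -76.1] p [ 0.4723 -0.1719  0.2041] F [ 0.7 -0.4 -1.8] M [2.61 0.22 0.09] w 0.692
rot [0.004 0.01  0.001] shift cm [-0.05 -7.63  0.  ] rows needed 1.8
```

View pics/w5.png

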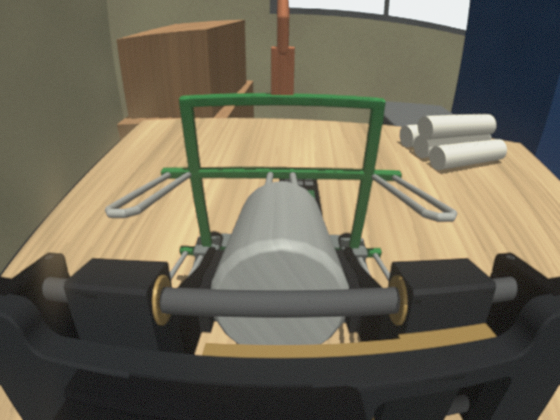

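The cup travels with the fingers, and the prong now shows behind its mouth at about (280,180). I'll keep drawing it off.

{"fn": "step_arm", "kwargs": {"moves": [[[0,0,0,0,-1.8,0,30],[0,0,0,0,-3.6,0,30],[0,0,0,0,-5.4,0,30],[0,0,0,0,-7.2,0,30],[0,0,0,0,-9,0,30]]]}}

```text
time_s: 5.55
tcp_pos: [0.4668, -0.0873, 0.2349]
ee_rot: [[-0.03, 0.06, -0.998], [0.341, -0.938, -0.066], [-0.939, -0.343, 0.008]]
wrist_force: [0.7, 0.6, -2.7]
gripper_width: 0.693
```

Run:
```python
from H import *
from station import r,optics
import cv2
st=r.sense(); sh(st)
rows(st,[.4684,.10,.32],down(97))
im=optics.capture("scene")["image"][:,:,::-1]
cv2.imwrite("pics/s6.png",cv2.resize(im[60:340,120:420],None,fx=2.1,fy=2.1))
```

```text
t 5.55 J [ 33.6  21.7 -47.9  55.5 -80.9 -71.7] p [ 0.4668 -0.0873  0.2349] F [ 0.7  0.6 -2.7] M [2.59 0.24 0.07] w 0.693
rot [-0.041 -0.044 -1.221] shift cm [ -1.61 -20.47  -1.33] rows needed 9.8
```

View pics/s6.png

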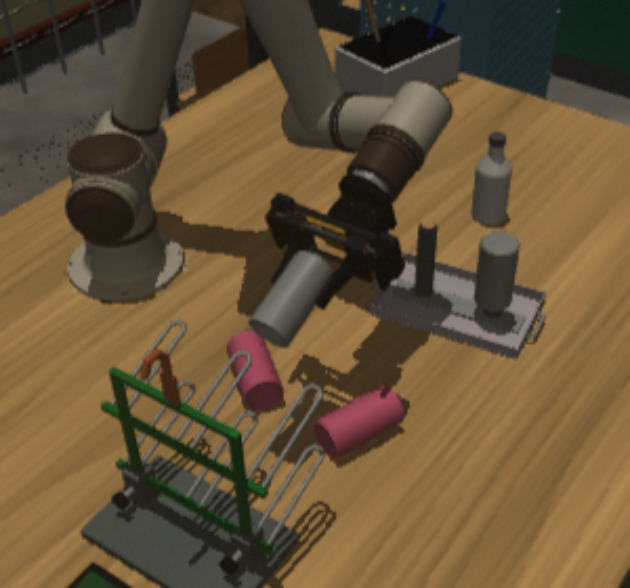

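Run:
```python
from H import *
from station import r
st=r.sense()
R=st["ee_rot"]@Ro.from_rotvec([0,0,-.6]).as_matrix()
rows(st,[.462,-.04,.37],R)
```

```text
rot [ 0.   0.  -0.6] shift cm [-11.05  -8.82   0.42] rows needed 4.8
```

{"fn": "step_arm", "kwargs": {"moves": [[[0,0,-0.12,-2.2,-1.8,0.1,30],[0,0,-0.24,-4.4,-3.6,0.2,30],[0,0,-0.36,-6.6,-5.4,0.3,30],[0,0,-0.48,-8.8,-7.1,0.4,30],[0,0,-0.6,-11,-8.8,0.4,30]]]}}

```text
time_s: 6.02
tcp_pos: [0.46, -0.0427, 0.3697]
ee_rot: [[-0.06, 0.033, -0.998], [0.814, -0.577, -0.068], [-0.578, -0.816, 0.008]]
wrist_force: [1.7, -0.3, -1.8]
gripper_width: 0.698
```

Run:
```python
from H import *
from station import r
st=r.sense(); sh(st); print(st["ee_rot"].round(3).tolist())
rows(st,[.462,0.05,.38],down(93))
```

```text
t 6.02 J [ 33.    3.4 -22.8  30.3 -84.1 -37.6] p [ 0.46   -0.0427  0.3697] F [ 1.7 -0.3 -1.8] M [1.62 0.1  0.07] w 0.698
[[-0.06, 0.033, -0.998], [0.814, -0.577, -0.068], [-0.578, -0.816, 0.008]]
rot [-0.002  0.018 -0.616] shift cm [ 6.94 -6.18 -0.82] rows needed 4.9
```

{"fn": "step_arm", "kwargs": {"moves": [[[0,0,-0.123,1.4,-1.2,-0.2,30],[0,0.005,-0.246,2.8,-2.4,-0.4,30],[0,0.01,-0.369,4.2,-3.6,-0.6,30],[0,0.015,-0.492,5.6,-4.9,-0.7,30],[0,0.018,-0.616,6.9,-6.2,-0.8,30]]]}}

```text
time_s: 6.43
tcp_pos: [0.4623, 0.0503, 0.3788]
ee_rot: [[-0.05, -0.003, -0.999], [0.999, -0.001, -0.05], [-0.001, -1.0, 0.003]]
wrist_force: [-0.0, -0.1, -4.1]
gripper_width: 0.693
```

Run:
```python
from H import *
from station import r,optics
import cv2
st=r.sense(); sh(st); print(st["ee_rot"].round(3).tolist())
rows(st,[.4685,0.2265,.38],down(93))
for n in ("wrist","scene","side"):
    c=optics.capture(n); cv2.imwrite(f"pics/{n}7.png",c["image"][:,:,::-1]); np.savez(n+"7.npz",**c)
```

```text
t 6.43 J [ 26.3   1.9  -5.   -0.  -83.2 -23.4] p [0.4623 0.0503 0.3788] F [-0.  -0.1 -4.1] M [-0.14  0.15 -0.05] w 0.693
[[-0.05, -0.003, -0.999], [0.999, -0.001, -0.05], [-0.001, -1.0, 0.003]]
rot [-0.003 -0.002 -0.001] shift cm [17.56 -0.13 -1.5 ] rows needed 4.2
```

View pics/wrist7.png

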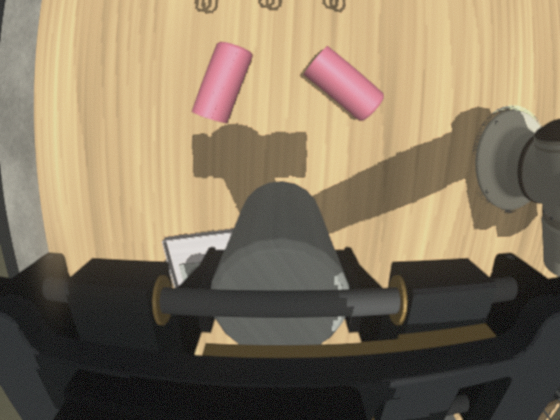

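View pics/side7.png

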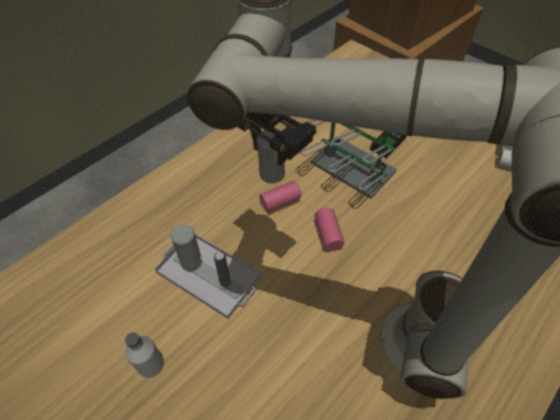

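View pics/scene7.png

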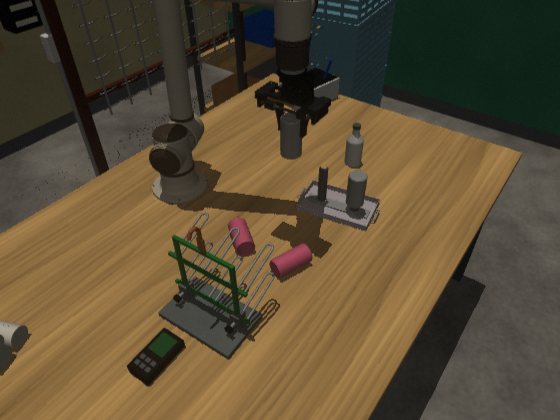

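{"fn": "step_arm", "kwargs": {"moves": [[[0,0,0,3.5,0,-0.2,30],[0,0,0,7,0,-0.4,30],[0,0,0,10.5,0,-0.7,30],[0,0,0,14,0.5,-1.1,30],[0,0,0,17.5,1,-1.5,30]]]}}

```text
time_s: 7.0
tcp_pos: [0.4684, 0.2252, 0.366]
ee_rot: [[-0.05, -0.002, -0.999], [0.999, -0.013, -0.05], [-0.013, -1.0, 0.003]]
wrist_force: [-0.1, -0.4, -3.0]
gripper_width: 0.695
```

{"fn": "step_arm", "kwargs": {"moves": [[[0,0,0,0,2,0,30],[0,0,0,0,4,0,30],[0,0,0,0,6,0,30],[0,0,0,0,8,0,30],[0,0,0,0,8,0,30]]]}}

```text
time_s: 7.42
tcp_pos: [0.4659, 0.2219, 0.2812]
ee_rot: [[-0.05, -0.012, -0.999], [0.999, -0.018, -0.05], [-0.017, -1.0, 0.013]]
wrist_force: [-0.6, -1.1, -3.6]
gripper_width: 0.696
```

Run:
```python
from H import *
from station import r,optics
import cv2
st=r.sense(); sh(st); print(st["ee_rot"].round(3).tolist())
rows(st,[.4685,0.2265,.29],down(93))
for n,(X,Y,W,H) in (("scene",(270,60,140,160)),("side",(110,130,200,160))):
    c=optics.capture(n); np.savez(n+"8.npz",**c)
    s=4
    im=np.clip(cv2.resize(c["image"][Y:Y+H,X:X+W,::-1],None,fx=s,fy=s,interpolation=cv2.INTER_CUBIC)*1.8,0,255).astype(np.uint8)
    for x in range(X//20*20+20,X+W,20): cv2.putText(im,str(x),((x-X)*s,10),0,.35,(0,255,255),1)
    for y in range(Y//20*20+20,Y+H,20): cv2.putText(im,str(y),(0,(y-Y)*s+4),0,.35,(0,255,255),1)
    cv2.imwrite(f"pics/{n}8.png",im)
```

```text
t 7.42 J [ 43.7  10.   -9.5   0.3 -71.7 -40.9] p [0.4659 0.2219 0.2812] F [-0.6 -1.1 -3.6] M [-0.01  0.29 -0.08] w 0.696
[[-0.05, -0.012, -0.999], [0.999, -0.018, -0.05], [-0.017, -1.0, 0.013]]
rot [-0.013 -0.002 -0.017] shift cm [ 0.43 -0.89 -0.27] rows needed 0.2
```

View pics/scene8.png

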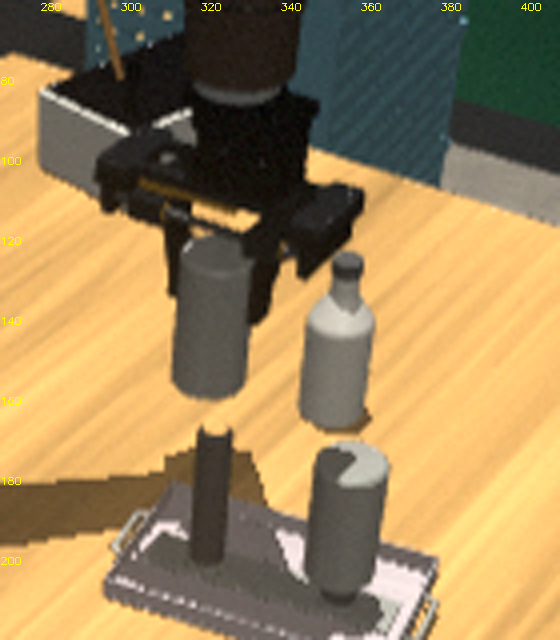

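View pics/side8.png

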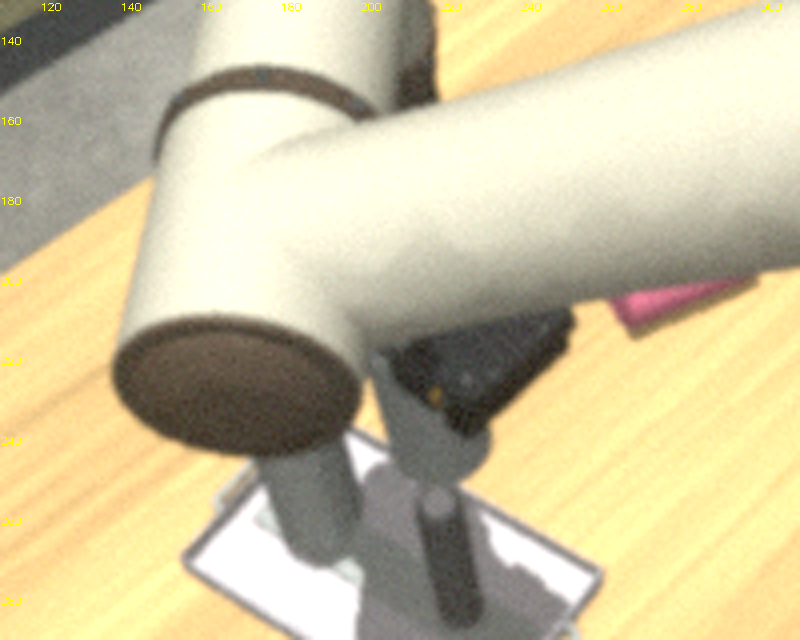

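```bash
cat > ov.py <<'E'
from H import *
import cv2,sys
def ov(n,k,box,p,R,peg,off=(0,0,.036),out="o"):
    X,Y,W,H=box;s=5; c=dict(np.load(f"{n}{k}.npz"))
    im=np.clip(cv2.resize(c["image"][Y:Y+H,X:X+W,::-1],None,fx=s,fy=s,interpolation=cv2.INTER_CUBIC)*1.8,0,255).astype(np.uint8)
    a=R[:,1]; cl=p-a*off[2]+R[:,0]*off[0]+R[:,2]*off[1]
    def ring(o,r,u,v,col):
        q=np.array([o+r*(np.cos(t)*u+np.sin(t)*v) for t in np.linspace(0,2*np.pi,60)])
        cv2.polylines(im,[((proj(c,q)-[X,Y])*s+2).astype(int)],True,col,1)
    ring(cl,.03,R[:,0],R[:,2],(0,0,255)); ring(cl+.116*a,.03,R[:,0],R[:,2],(0,0,255))
    e=np.eye(3)
    for z,r in((.151,.0105),(.146,.015),(.008,.015)): ring(np.array([*peg,z]),r,e[0],e[1],(0,255,0))
    cv2.imwrite(f"pics/{out}_{n}{k}.png",im)
E
python3 - <<'E'
from ov import *
from station import r
st=r.sense(); sh(st)
for n,b in (("scene",(290,110,100,110)),("side",(180,205,100,100))):
    ov(n,8,b,st["tcp_pos"],st["ee_rot"],(.4685,.2265))
E
```

```text
t 7.52 J [ 43.6   9.9  -9.    0.4 -71.7 -40.9] p [0.4686 0.2233 0.2863] F [ 1.2  1.2 -2.6] M [0.05 0.04 0.05] w 0.691
```

View pics/o_scene8.png

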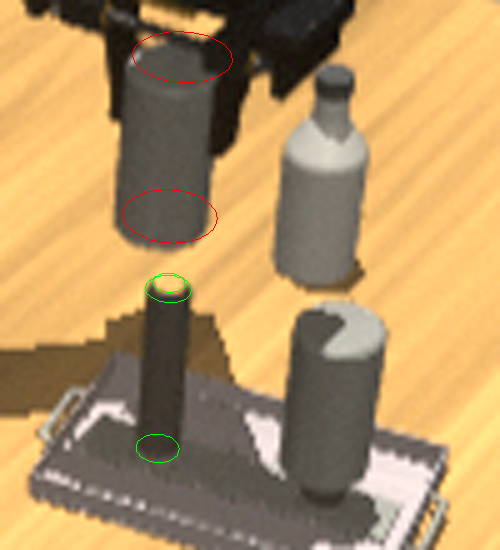

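View pics/o_side8.png

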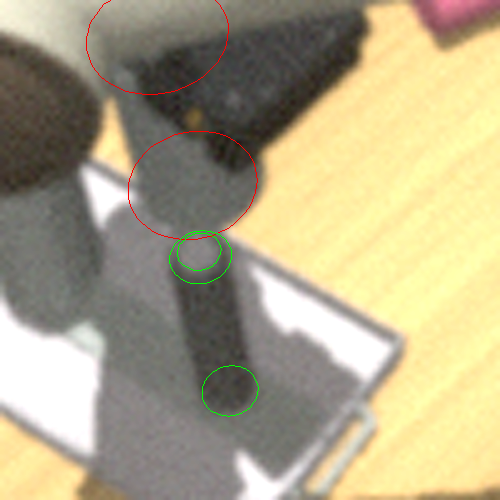

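{"fn": "step_arm", "kwargs": {"moves": [[[0,0,0,0.1,0,0,30],[0,0,0,0.2,0,0,30],[0,0,0,0.2,0,0,30],[0,0,0,0.2,0,0,30],[0,0,0,0.2,0,0,30]]]}}

```text
time_s: 7.93
tcp_pos: [0.4691, 0.2262, 0.2879]
ee_rot: [[-0.05, -0.001, -0.999], [0.999, -0.007, -0.05], [-0.006, -1.0, 0.001]]
wrist_force: [-0.5, 0.0, -2.2]
gripper_width: 0.696
```

Run:
```python
from ov import *
from station import r,optics
st=r.sense(); sh(st); print(st["ee_rot"].round(3).tolist())
rows(st,[.4685,0.2265,.29],down(93))
for n,b in (("scene",(290,110,100,110)),("side",(180,205,100,100))):
    c=optics.capture(n); np.savez(n+"9.npz",**c)
    ov(n,9,b,st["tcp_pos"],st["ee_rot"],(.4685,.2265))
```

```text
t 7.93 J [ 43.8   9.9  -8.7   0.3 -71.7 -41. ] p [0.4691 0.2262 0.2879] F [-0.5  0.  -2.2] M [ 0.05  0.11 -0.02] w 0.696
[[-0.05, -0.001, -0.999], [0.999, -0.007, -0.05], [-0.006, -1.0, 0.001]]
rot [-0.001 -0.003 -0.006] shift cm [ 0.03 -0.21  0.06] rows needed 0.1
```

View pics/o_scene9.png

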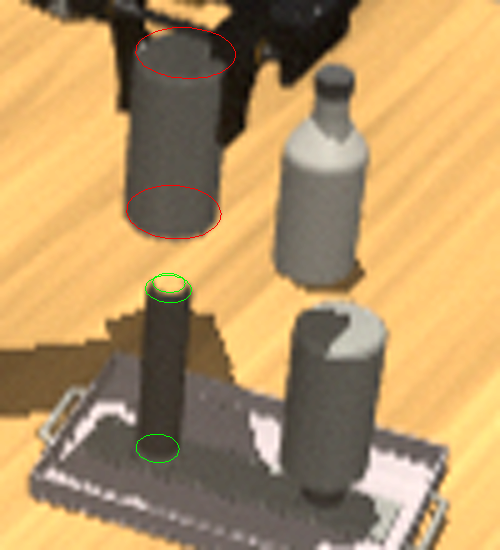

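View pics/o_side9.png

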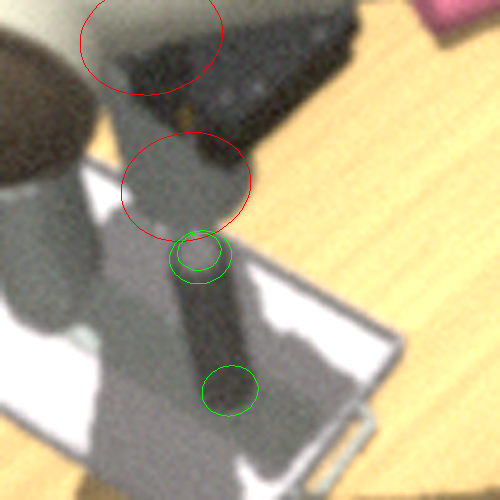

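{"fn": "step_arm", "kwargs": {"moves": [[[0,0,0,0,1.5,0,30],[0,0,0,0,3,0,30],[0,0,0,0,4.5,0,30],[0,0,-0.003,0,6,0,30],[0,0,-0.006,0,7,0,30]]]}}

```text
time_s: 8.45
tcp_pos: [0.4683, 0.2253, 0.2159]
ee_rot: [[-0.049, -0.004, -0.999], [0.999, -0.002, -0.049], [-0.002, -1.0, 0.004]]
wrist_force: [0.1, 0.1, -2.0]
gripper_width: 0.692
```

Run:
```python
from ov import *
from station import r,optics
st=r.sense(); sh(st); print(st["ee_rot"].round(3).tolist())
rows(st,[.4685,0.2265,.13],down(93))
for n,b in (("scene",(290,110,100,110)),("side",(180,205,100,100))):
    c=optics.capture(n); np.savez(n+"10.npz",**c)
    ov(n,10,b,st["tcp_pos"],st["ee_rot"],(.4685,.2265))
```

```text
t 8.45 J [ 43.6  12.7 -15.6  -0.1 -61.9 -40.7] p [0.4683 0.2253 0.2159] F [ 0.1  0.1 -2. ] M [0.   0.13 0.02] w 0.692
[[-0.049, -0.004, -0.999], [0.999, -0.002, -0.049], [-0.002, -1.0, 0.004]]
rot [-0.004 -0.003 -0.002] shift cm [ 0.13  8.59 -0.06] rows needed 2.1
```

View pics/o_scene10.png

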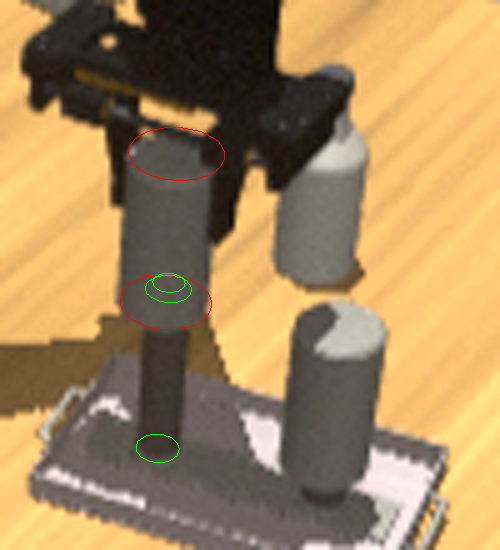

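View pics/o_side10.png

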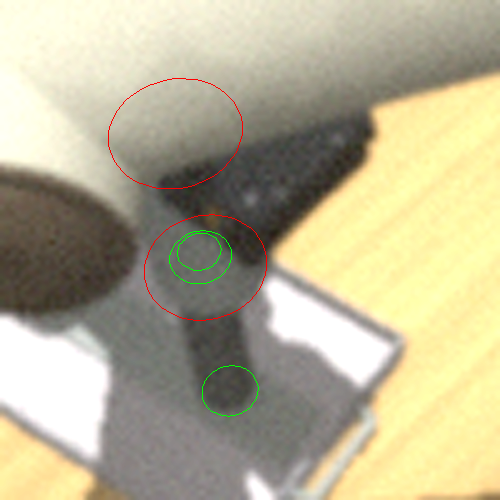

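{"fn": "step_arm", "kwargs": {"moves": [[[0,0,0,0,1.5,0,30],[0,0,0,0.1,3,0,30],[0,0,0,0.1,4.5,0,30],[0,0,0,0.1,6,0,30],[0,0,0,0.1,7.5,0,30]]]}}

```text
time_s: 8.97
tcp_pos: [0.4694, 0.2272, 0.1429]
ee_rot: [[-0.05, 0.0, -0.999], [0.999, 0.0, -0.05], [0.0, -1.0, -0.0]]
wrist_force: [0.7, -0.2, -3.7]
gripper_width: 0.691
```

Run:
```python
from ov import *
from station import r,optics
st=r.sense(); sh(st); print(st["ee_rot"].round(3).tolist())
rows(st,[.4685,0.2265,.119],down(93))
for n,b in (("scene",(290,110,100,110)),):
    c=optics.capture(n); np.savez(n+"11.npz",**c)
    ov(n,11,b,st["tcp_pos"],st["ee_rot"],(.4685,.2265))
```

```text
t 8.97 J [ 43.7  17.1 -21.4   0.  -51.6 -40.8] p [0.4694 0.2272 0.1429] F [ 0.7 -0.2 -3.7] M [ 0.01  0.1  -0.  ] w 0.691
[[-0.05, 0.0, -0.999], [0.999, 0.0, -0.05], [0.0, -1.0, -0.0]]
rot [ 0.    -0.002  0.   ] shift cm [-0.06  2.39  0.1 ] rows needed 0.6
```

View pics/o_scene11.png

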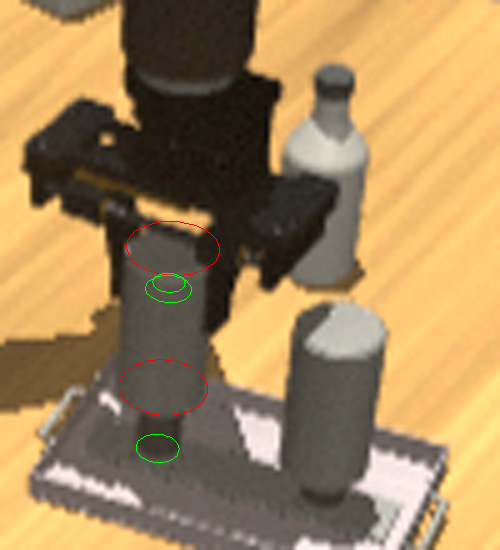

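{"fn": "step_arm", "kwargs": {"moves": [[[0,0,0,0,0.6,0,30],[0,0,0,0,1.2,0,30],[0,0,0,0,1.6,0,30],[0,0,0,0,1.8,0,30],[0,0,0,0,1.8,0,30]]]}}

```text
time_s: 9.43
tcp_pos: [0.4686, 0.2266, 0.1244]
ee_rot: [[-0.05, -0.002, -0.999], [0.999, -0.001, -0.05], [-0.001, -1.0, 0.002]]
wrist_force: [-0.5, 0.7, -2.8]
gripper_width: 0.694
```

{"fn": "step_arm", "kwargs": {"moves": [[[0,0,0,0,0.1,0,30],[0,0,0,0,0.2,0,30],[0,0,0,0,0.3,0,30],[0,0,0,0,0.3,0,30],[0,0,0,0,0.3,0,30]]]}}

```text
time_s: 9.85
tcp_pos: [0.4686, 0.2266, 0.1214]
ee_rot: [[-0.05, -0.002, -0.999], [0.999, -0.001, -0.05], [-0.001, -1.0, 0.002]]
wrist_force: [-0.3, -0.3, -2.0]
gripper_width: 0.693
```

{"fn": "step_arm", "kwargs": {"moves": [[[0,0,0,0,0.1,0,30],[0,0,0,0,0.2,0,30],[0,0,0,0,0.2,0,30],[0,0,0,0,0.2,0,30],[0,0,0,0,0.2,0,30]]]}}

```text
time_s: 10.27
tcp_pos: [0.4686, 0.2266, 0.1193]
ee_rot: [[-0.05, -0.002, -0.999], [0.999, -0.001, -0.05], [-0.001, -1.0, 0.002]]
wrist_force: [-0.5, 0.5, -2.4]
gripper_width: 0.695
```

{"fn": "step_arm", "kwargs": {"moves": [[[0,0,0,0,0.1,0,30],[0,0,0,0,0.2,0,30],[0,0,0,0,0.2,0,30],[0,0,0,0,0.2,0,30],[0,0,0,0,0.2,0,30]]]}}

```text
time_s: 10.68
tcp_pos: [0.4686, 0.2266, 0.1173]
ee_rot: [[-0.05, -0.002, -0.999], [0.999, -0.001, -0.05], [-0.001, -1.0, 0.002]]
wrist_force: [-0.0, 0.6, -3.1]
gripper_width: 0.69
```

{"fn": "step_arm", "kwargs": {"moves": [[[0,0,0,0,0.1,0,30],[0,0,0,0,0.2,0,30],[0,0,0,0,0.2,0,30],[0,0,0,0,0.2,0,30],[0,0,0,0,0.2,0,30]]]}}

```text
time_s: 11.1
tcp_pos: [0.4688, 0.2267, 0.1165]
ee_rot: [[-0.05, -0.001, -0.999], [0.999, -0.001, -0.05], [-0.001, -1.0, 0.001]]
wrist_force: [-3.1, -0.5, 5.4]
gripper_width: 0.694
```

Run:
```python
from ov import *
from station import r,optics
st=r.sense(); sh(st)
c=optics.capture("scene"); np.savez("scene12.npz",**c)
ov("scene",12,(290,110,100,110),st["tcp_pos"],st["ee_rot"],(.4685,.2265))
```

```text
t 11.1 J [ 43.7  18.9 -23.2  -0.  -47.9 -40.8] p [0.4688 0.2267 0.1165] F [-3.1 -0.5  5.4] M [-0.11  0.82  0.01] w 0.694
```

View pics/o_scene12.png

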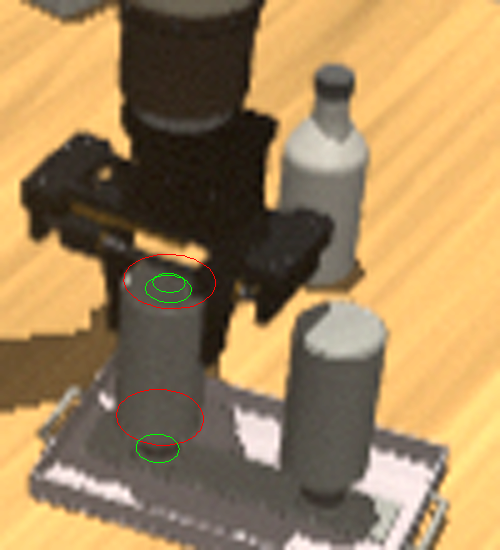

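The wrist force changed by about 8 N upward at the expected height, so the cup's floor is on the peg top. I'll open the gripper gently.

{"fn": "step_arm", "kwargs": {"moves": [[[0,0,0,0,0,0,70],[0,0,0,0,0,0,73],[0,0,0,0,0,0,78],[0,0,0,0,0,0,84],[0,0,0,0,0,0,90]]]}}

```text
time_s: 11.57
tcp_pos: [0.4687, 0.2266, 0.1152]
ee_rot: [[-0.05, -0.002, -0.999], [0.999, -0.001, -0.05], [-0.001, -1.0, 0.002]]
wrist_force: [0.9, 0.4, -0.5]
gripper_width: 0.839
```

{"fn": "step_arm", "kwargs": {"moves": [[[0,0,0,0,0,0,95],[0,0,0,0,0,0,95],[0,0,0,0,0,0,95],[0,0,0,0,0,0,95],[0,0,0,0,0,0,95]]]}}

```text
time_s: 11.98
tcp_pos: [0.4686, 0.2266, 0.1153]
ee_rot: [[-0.05, -0.002, -0.999], [0.999, -0.001, -0.05], [-0.001, -1.0, 0.002]]
wrist_force: [-0.5, 0.3, 0.7]
gripper_width: 0.952
```

Run:
```python
from ov import *
from station import r,optics
st=r.sense(); sh(st)
c=optics.capture("scene"); np.savez("scene13.npz",**c)
ov("scene",13,(290,110,100,110),st["tcp_pos"],st["ee_rot"],(.4685,.2265))
cv2.imwrite("pics/w13.png",optics.capture("wrist")["image"][:,:,::-1])
```

```text
t 11.98 J [ 43.7  19.  -23.3  -0.  -47.8 -40.8] p [0.4686 0.2266 0.1153] F [-0.5  0.3  0.7] M [-0.    0.12  0.07] w 0.952
```

View pics/o_scene13.png

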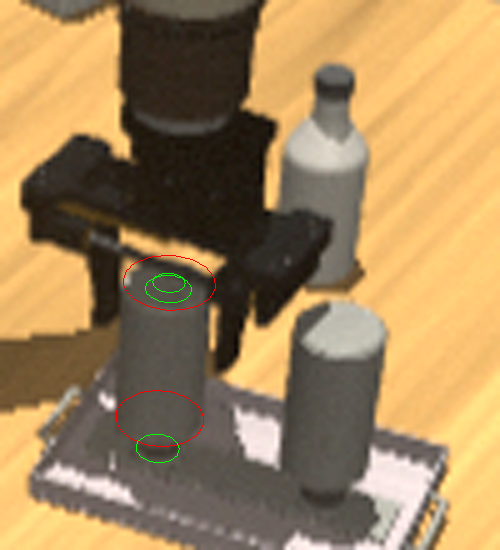

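View pics/w13.png

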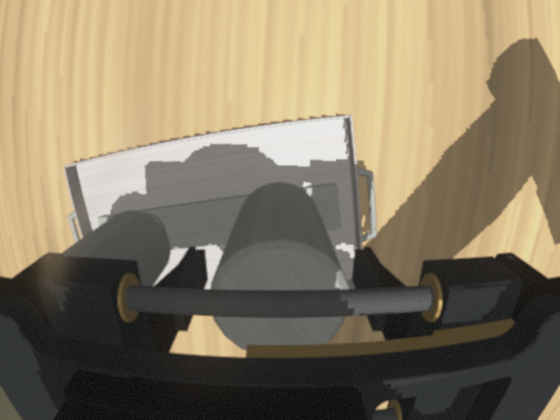

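The cup is free and stands centred between the fingers, so I'll retreat straight up.

{"fn": "step_arm", "kwargs": {"moves": [[[0,0,0,0,-1,0,95],[0,0,0,0,-2,0,95],[0,0,0,0,-3.5,0,95],[0,0,0,0,-5,0,95],[0,0,0,0,-6.5,0,95]]]}}

```text
time_s: 12.5
tcp_pos: [0.469, 0.2268, 0.1823]
ee_rot: [[-0.05, -0.001, -0.999], [0.999, -0.0, -0.05], [-0.0, -1.0, 0.001]]
wrist_force: [0.7, 0.6, 0.1]
gripper_width: 0.95
```

{"fn": "step_arm", "kwargs": {"moves": [[[0,0,0,0,-2.5,0,95],[0,0,0,0,-5,0,95],[0,0,0,0,-7.5,0,95],[0,0,0,0,-10,0,95],[0,0,0,0,-12,0,95]]]}}

```text
time_s: 12.92
tcp_pos: [0.4693, 0.2268, 0.3041]
ee_rot: [[-0.05, 0.002, -0.999], [0.999, 0.001, -0.05], [0.001, -1.0, -0.002]]
wrist_force: [1.0, 1.1, 0.9]
gripper_width: 0.953
```

{"fn": "step_arm", "kwargs": {"moves": [[[0,0,0,-3,0,0,95],[0,0,0,-6,0,0,95],[0,0,0,-9,0,0,95],[0,0,0,-12,0,0,95],[0,0,0,-12,0,0,95]]]}}

```text
time_s: 13.33
tcp_pos: [0.4744, 0.1033, 0.3022]
ee_rot: [[-0.046, -0.0, -0.999], [0.999, -0.001, -0.046], [-0.001, -1.0, 0.0]]
wrist_force: [-0.5, -0.0, 0.8]
gripper_width: 0.951
```

Run:
```python
from ov import *
from station import r,optics
st=r.sense(); sh(st)
R=down(93)
for n,b in (("scene",(290,110,100,110)),("side",(110,210,160,118))):
    c=optics.capture(n); np.savez(n+"14.npz",**c)
    ov(n,14,b,np.array([.4685,.2265,.155]),R,(.4685,.2265),off=(0,0,0))
    cv2.imwrite(f"pics/full_{n}14.png",c["image"][:,:,::-1])
```

```text
t 13.33 J [ 31.5   5.7 -11.6   0.  -72.8 -28.9] p [0.4744 0.1033 0.3022] F [-0.5 -0.   0.8] M [0.05 0.13 0.  ] w 0.951
```

View pics/o_scene14.png

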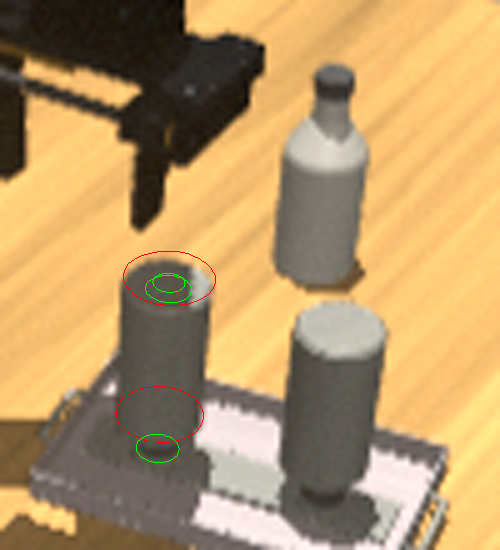

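View pics/o_side14.png

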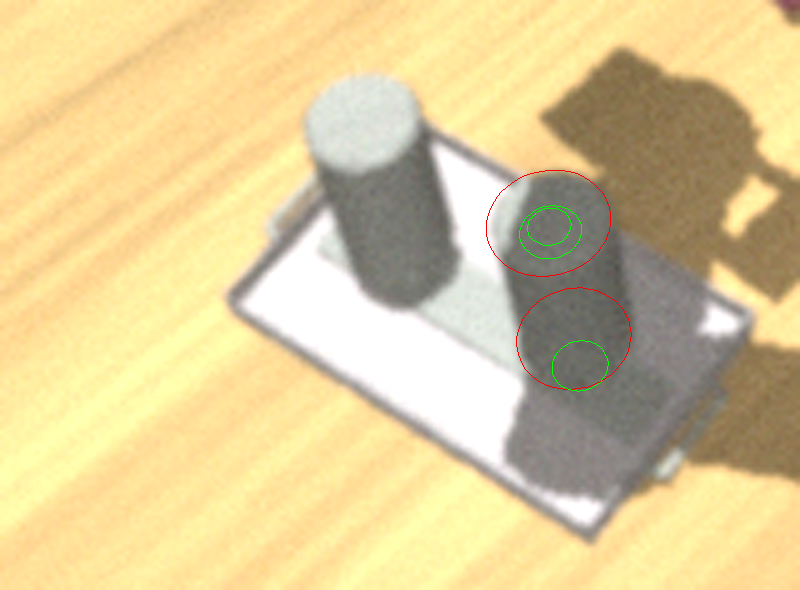

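View pics/full_scene14.png

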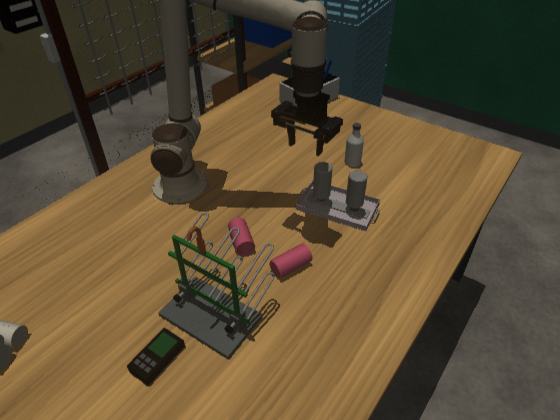

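The cup hangs upright on the peg and matches the predicted "fully down" outline to within about a pixel or two. The drying tumbler, bottle and gauge are at the same pixels as before, and the arm is clear.

Run:
```python
from station import r
print(r.finish_job())
```

```text
the job is handed in; nothing more can be done
None
```

I drew the chromed tumbler off the middle upper prong and turned it mouth-down. I lowered it over the empty peg at about (0.469, 0.227), let go and backed away. I handed the job in at about 13.4 s of the 46 s allowed; no verdict came back.

- **Seating:** during lowering, the wrist force rose by about 8 N with the TCP at 116 mm. The model predicted contact at about 119 mm.
- **Final pictures:** in both fixed cameras the tumbler stands upright within about 1–2 px (2–4 mm) of the expected "fully down" outline. I did not measure its final position and tilt separately.
- **Other objects:** the drying tumbler, the bottle and the gauge look unmoved, and the gripper is well clear of everything.
- **Disagreements:** my first jig yaw estimate was off by 1–2 degrees, because I assumed the top bar's corners lie at the full frame width. The wrist camera corrected it before the grasp. Heights triangulated for the peg and the drying tumbler came out about 7 mm low, so I used the stated heights instead.

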